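# Index the amber vial to the photometer and hold the reading key

### The arm

A 6-joint arm with a two-finger parallel gripper is mounted at the origin on the work surface. World frame = base frame: x ahead of the robot, y to its left, z up, the work surface at z = 0. Lengths are in m, angles in rad, forces in N, time in s.
With the tool pointing down it reaches from about 0.2 to 0.875 m from the base axis. Payload 3.4 kg.
Tool frame: the origin (TCP) lies between the finger pads; the fingertips stand 25 mm ahead of it and the grasp point (between the pads) lies 6 mm ahead of it (r.nose_length is the z of the fingertips in the tool frame, in m); z points along the fingers, y is the line along which they close (so a half turn about z gives the same grasp; the last joint's range is limited). The gripper opens to 94 mm and grips with 3 to 60 N. Pads are 16 mm wide; open, the fingers measure 119 mm over their backs; the gripper's body (75 mm by 177 mm) begins 78 mm behind the grasp point.
Start: joints at [-1.248, 0.276, 1.505, -0, 1.361, -0.121], TCP at [0.247, -0.519, 0.23] pointing down, gripper open.
Joint ranges: [-2.89, 2.89], [-0.75, 2.08], [0.22, 2.7], [-1.18, 4.32], [0.11, 2.71], [-2.7, 2.7]. Speed limits (rad/s): [2.57, 2.57, 3.14, 3.14, 3.14, 3.14].

### API

Orientations are given as a unit quaternion [w, x, y, z].
In Python, from plant import r, gripper_to, inverse_kinematics, vision, models, telemetry gives the robot as it stands. Calls block until the motion is done:
- r.move_to(position, orientation): joint-space move of the TCP to a pose.
- r.move_l(position, rot=None, vel=0.15, guard=None): straight line of the TCP; rot=None keeps the orientation; vel is the mean speed in m/s. With guard (N) it stops when the force on the tool has changed by that much, and returns True; else False.
- r.movej(angles): joint-space move.
- gripper_to(opening, f_grip=None): finger opening in m; f_grip is the grip in N (None keeps the last); returns when the fingers have stopped.
- r.hold(seconds).
- inverse_kinematics(position, orientation): joint angles nearest the present ones, or None.
- vision.snapshot(name): name is "scene" or "top"; returns the picture (420x560x3 uint8, red, green, blue); there is no depth.
- vision.get_calibration(name): a dict with "fx", "fy", "cx", "cy" (pixels), "D" ([k1, k2, p1, p2, k3] as OpenCV has them; the pictures are not rectified), "position" and "orientation" of the camera in the world. Camera axes: x right, y down, z forward; pixel columns grow to the right and rows downward; lengths in m; the calibration is good to about 2 mm. A picture is of the moment at which its call begins. get_calibration takes no time and is no camera call.
A pose or a line that the arm cannot do raises r.PlanningError and nothing moves.
- r.sign_off(): hands the job in; it is judged then, once.
Trained networks look in the newest picture that a camera, given by its name, has taken for a name from the list of things; names that differ only in an ending like _2 or _b are one class to them, and where a whole thing is asked for, a point or a joint stands for the part that bears it (a point fixed in the world has none). Each returns a list of dicts, best first, with "score" (0 to 1); they miss things now and then, are a little off and sometimes report something else, mostly with a low value. They report only what shows in the picture. A call takes as long as a camera call.
- models.boxes_of(thing, camera): "at" ([x, y, z] in m, in world coordinates, good to about 4 mm: the middle of the surface that is visible of it).
- models.regions_of(thing, camera): "pixels" (420x560 bool, what is visible of it).
- models.mark_of(thing, camera): "at" ([x, y, z] in m, in world coordinates, good to about 4 mm: a listed point, or the origin of a listed thing).
Readings, each from a call of its own:
- telemetry.current_t(): time.
- telemetry.current_joints(): joint angles.
- telemetry.current_dq(): joint speeds.
- telemetry.current_joint_efforts(): joint torques, N m.
- telemetry.current_ee_pos(): TCP position.
- telemetry.current_tool_rot(): TCP orientation.
- telemetry.current_wrist_force(): force on the tool from outside, world axes, zero at the start.
- telemetry.current_torque(): the same for the moment, N m.
- telemetry.current_opening(): finger opening in m.
- telemetry.current_finger_force(): force on a finger pad.
Only numpy, scipy, OpenCV 4.12 (cv2) and the standard library are available. Lean on these libraries where they do the work, as an engineer would, in place of code of your own. Each camera call takes 0.05 s, during which the arm holds its last target. There are 200 camera calls.

### The job

Bring the amber vial (orange cap) round to the white reader block: pull up the sprung blue knob, swing the carousel by it, and let the plunger drop fully home in its new hole. Then press the yellow reading key half-way down, until its red band has just sunk into the housing, never all the way to the bottom, and finish while still holding it there with the fingertips. Keep the vials upright in their wells and leave everything else on the bench where it stands.

Things in the scene. Friction and masses are not known exactly. Their poses are not given: they have to be found in the camera images.
- plinth: fixed round grey plinth of the sample carousel, 230 mm across, top 18 mm above the bench; origin on the bench at the carousel's axis. On its own +x side stands the white reader block (70 x 70 x 85 mm high, green stripe on top, face 90 mm from the axis). Three 10 mm locking holes in its top, 95 mm from the axis, at +y, -x and -y. Plinth and console may swap sides and be turned by 0.35 rad
- carousel_axis (a point): point on the vertical turning axis of the carousel, 30 mm above the bench (top face of the aluminium disc, 160 mm across)
- reading_place (a point): the place before the reader's lens where the vial must stand: 55 mm from the axis towards the reader block, 35 mm above the bench (the height of a vial's underside). The white-capped blank vial stands there at the start
- carousel (a joint): angle of the carousel (rad), positive anticlockwise seen from above, 0 at the start (plunger knob on the side away from the reader, nearest the robot), stops at -1.72 and +1.72. It locks only at -1.571, 0 and +1.571 and turns freely (under 1 N at the knob) while the plunger is lifted clear
- plunger (a joint): lift of the locking plunger (m): 0 home in a hole, 0.016 at the upper stop. The pin clears the plinth above 0.008, so lift by about 0.012. Its spring pulls down with 3.2 N (home) to 6.1 N (top). Let go over a hole it drops home by itself; the round pin end finds a hole up to about 3 mm off. Let go between holes it rests on the plinth at about 0.008
- plunger_grip (a point): centre of the blue plunger knob (upright cylinder, 22 mm diameter, 26 mm high, on a steel stem) at the height to grip: 85 mm above the bench when home, 95 mm from the carousel's axis; the knob reaches 15 mm below and 11 mm above this point. It sits on a tab of the disc, turns with it and rises with the plunger. Nothing else within 60 mm of it at its height
- amber_vial: red-brown vial with an orange cap, 25 mm diameter, 52 mm high; origin at the centre of its underside. Stands loose in a black well of the carousel (well 28 mm inside, 17 mm deep, on a 55 mm radius), at the start a quarter turn to the left or to the right of the reader
- green_vial: green vial with a green cap, same size, in the well across the disc from the amber one
- blank_vial: pale vial with a white cap, same size, at the reader at the start
- console: fixed cream console box, 125 x 100 mm, 46 mm high; origin on the bench at its centre; the key stands 10 mm along +x from the centre
- key (a joint): travel of the reading key (m): 0 released, 0.016 at the bottom, 0.008 half-way. Spring: 4 N at the first touch, 7.2 N half-way, 10.4 N at the bottom; it comes up again when let go
- key_top (a point): centre of the flat top of the key cap (32 mm diameter), 70 mm above the bench when released (24 mm above the housing), 62 mm half-way, 54 mm at the bottom; moves with the key. The upper 16 mm of the released cap are yellow, the 8 mm below them red, so the red is just hidden at half travel
- beaker: bystander: brown glass beaker, 100 mm across, 120 mm high, on the cream stirrer (160 x 170 x 95 mm high) on the left
- flask: bystander: conical glass flask, 110 mm across, 140 mm high, on the right
- wash_bottle: bystander: white bottle with a red cap, 64 mm across, 160 mm high, at the rear middle
- jar: bystander: small amber jar, 42 mm across, 50 mm high, between carousel and console
- marker: bystander: white and blue marker lying on the bench, 110 mm long, 12 mm thick, between carousel and console
- adapter: bystander: grey mains adapter, 110 x 75 x 60 mm, at the right

How it is judged:
On the way, in this order (a step that is already met when the one before it is completed fails the run):
1. the locking plunger is pulled up clear of its hole (value of joint plunger above 0.008 m), for 0.1 s.
2. the amber vial stands at the reader, the plunger is fully home in the new hole and the knob let go (horizontal distance between amber_vial and reading_place below 0.007 m and value of joint plunger below 0.002 m and angle between each of amber_vial, green_vial, blank_vial's own z axis and vertical below 0.25 rad and height (world z) of each of amber_vial, green_vial, blank_vial below 0.043 m and contact force between the fingers and plunger below 0.3 N), for 0.2 s.
At the end, for the whole second after the job is handed in: Amber vial within 7 mm of the reading place, plunger home (under 2 mm up) and let go, all vials upright (0.25 rad) and seated (undersides below 43 mm), and the fingers hold the key at 5 to 11 mm of its 16 mm travel with more than 2 N, through the last second (horizontal distance between amber_vial and reading_place below 0.007 m and value of joint plunger below 0.002 m and angle between each of amber_vial, green_vial, blank_vial's own z axis and vertical below 0.25 rad and height (world z) of each of amber_vial, green_vial, blank_vial below 0.043 m and value of joint key between 0.005 and 0.011 m and contact force between the fingers and key above 2 N and contact force between the arm and plunger below 0.3 N); the arm keeps its last pose, push and grip.
It fails at once if the key is pressed to the bottom (more than 14.5 mm) (value of joint key above 0.0145 m).
It fails at once if a vial is tipped over or comes out of its well (angle between any of amber_vial, green_vial, blank_vial's own z axis and vertical above 0.5 rad or height (world z) of any of amber_vial, green_vial, blank_vial above 0.055 m).
It fails at once if another thing on the bench is knocked over or shifted by more than 30 mm (distance of any of beaker, flask, wash_bottle, jar, marker, adapter from where it was at the start of the episode above 0.03 m or angle between any of beaker, flask, wash_bottle, jar, marker, adapter's own z axis and vertical above 0.5 rad).
It also fails if it takes over 51 s, if anything falls off the work surface, if the arm or the gripper's body presses on something with over 40 N, if the wrist force passes 120 N, or if a joint passes its speed limit or range.

## Working session

There is one attempt and no reset: what is moved stays moved. The work goes in short steps, each a Python script; the robot and the scene stay as the last script left them, time stands still between calls to the robot, and variables do not carry over. Pictures are saved under pics/ and viewed, at most 10 in all, crops included, and the job is handed in when it is done.

```bash
mkdir -p pics; ls; python3 - <<'E'
from plant import r, vision, models, telemetry
import cv2, numpy as np
for c in ("scene","top"):
    im=vision.snapshot(c); cv2.imwrite(f"pics/{c}0.png",im[:,:,::-1])
    k=vision.get_calibration(c); print(c,k)
    for n in ("plinth","carousel_axis","reading_place","plunger_grip","amber_vial","green_vial","blank_vial","console","key_top","jar","marker","wash_bottle","adapter","flask","beaker"):
        try: print(n,[(np.round(d["at"],4).tolist(),round(d["score"],2)) for d in models.mark_of(n,c)[:2]])
        except Exception as e: print(n,e)
print(telemetry.current_t(), r.nose_length, telemetry.current_tool_rot())
E
```

```text
pics
scene {'fx': 487.7738436898037, 'fy': 487.7738436898037, 'cx': 275.7233043840474, 'cy': 204.4364587552157, 'D': array([-0.09966722,  0.        ,  0.        ,  0.        ,  0.        ]), 'position': array([ 1.34255719, -0.08914425,  1.13216228]), 'orientation': array([-0.22637842,  0.71788584,  0.62804987, -0.19734767])}
plinth [([0.5493, 0.1997, 0.0], 0.98)]
carousel_axis [([0.5472, 0.2038, 0.0272], 0.98)]
reading_place [([0.6014, 0.2163, 0.0345], 0.74), ([0.7858, -0.0256, 0.0019], 0.15)]
plunger_grip [([0.456, 0.1757, 0.0837], 0.47)]
amber_vial [([0.5634, 0.1492, 0.0348], 0.57), ([0.5148, -0.229, 0.0705], 0.46)]
green_vial [([0.5311, 0.2597, 0.0333], 0.52)]
blank_vial [([0.6049, 0.2149, 0.0366], 0.42)]
console [([0.5037, -0.2164, 0.0005], 0.81)]
key_top [([0.5158, -0.223, 0.0692], 0.58), ([0.6249, -0.0001, 0.0008], 0.31)]
jar [([0.4571, -0.0085, -0.0002], 0.66)]
marker [([0.6288, 0.0012, -0.0012], 0.69)]
wash_bottle [([0.7824, -0.0242, -0.0024], 0.74)]
adapter [([0.4514, -0.4402, 0.002], 0.59), ([0.4522, -0.009, 0.0012], 0.3)]
flask [([0.6555, -0.422, -0.0005], 0.75)]
beaker [(
[... 591 characters left out ...]
, 0.46)]
amber_vial [([0.6286, 0.0003, -0.0011], 0.61), ([0.5609, 0.1467, 0.0353], 0.5)]
green_vial [([0.5346, 0.2524, 0.0346], 0.51)]
blank_vial [([0.6002, 0.2166, 0.0323], 0.54), ([0.5459, 0.2045, 0.0007], 0.46)]
console [([0.5119, -0.2187, 0.0007], 0.81)]
key_top [([0.517, -0.2251, 0.0683], 0.52)]
jar [([0.4488, -0.009, 0.0003], 0.56)]
marker [([0.6243, -0.0007, 0.0002], 0.67)]
wash_bottle [([0.779, -0.0202, -0.0007], 0.97), ([0.5614, 0.1486, 0.0369], 0.27)]
adapter [([0.4462, -0.4421, 0.0013], 0.67), ([0.7774, -0.0207, 0.0005], 0.47)]
flask [([0.6615, -0.4192, 0.0018], 0.86)]
beaker [([0.6277, 0.5064, 0.0911], 0.84)]
1.6 0.025 [5.31588054e-05 9.75483265e-01 2.20073618e-01 9.93250965e-06]
```

View pics/scene0.png

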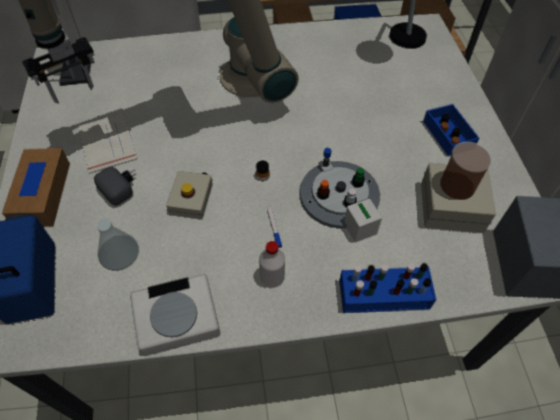

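View pics/top0.png

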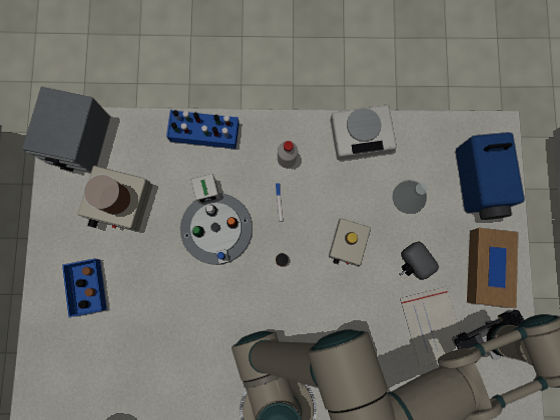

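The scene picture shows the knob at (327,155) and amber to the right of the reader, with its cap at (323,187). In the top picture the amber is at (232,222) and the key at (351,238). So the carousel has to turn +1.571. I'll fit the axis and yaw, then go above the knob.

```bash
cat > h.py <<'E'
from plant import r, gripper_to, inverse_kinematics, vision, models, telemetry as T
import cv2, numpy as np, json
from scipy.optimize import least_squares
def quat(a): return [0,np.cos(a/2),np.sin(a/2),0]
def snap(c,name=None):
    im=vision.snapshot(c)
    if name: cv2.imwrite(f"pics/{name}.png",im[:,:,::-1])
    return im
def near(n,c,p,d=.02):
    return [np.array(x["at"]) for x in models.mark_of(n,c) if np.linalg.norm(np.array(x["at"])[:2]-p)<d][:1]
def st(): print("t",round(T.current_t(),2),"p",np.round(T.current_ee_pos(),4),"F",np.round(T.current_wrist_force(),2),"open",round(T.current_opening(),4),"ff",round(T.current_finger_force(),2))
E
python3 - <<'E'
from h import *
yaw0=.27; c0=np.array([.548,.203])
G={"plinth":(0,0),"carousel_axis":(0,0),"reading_place":(.055,0),"blank_vial":(.055,0),"amber_vial":(.055,-np.pi/2),"green_vial":(.055,np.pi/2),"plunger_grip":(.095,np.pi)}
f=lambda p,n:p[:2]+G[n][0]*np.array([np.cos(p[2]+G[n][1]),np.sin(p[2]+G[n][1])])
p0=[*c0,yaw0]
obs=[("plinth",.5493,.1997),("carousel_axis",.5472,.2038),("reading_place",.6014,.2163),("plunger_grip",.456,.1757),("amber_vial",.5634,.1492),("green_vial",.5311,.2597),("blank_vial",.6049,.2149),
("plinth",.5496,.2015),("carousel_axis",.547,.2044),("reading_place",.6033,.2146),("plunger_grip",.4576,.1763),("amber_vial",.5609,.1467),("green_vial",.5346,.2524),("blank_vial",.6002,.2166)]
keys=[]
r.move_to([.457,.176,.19],quat(.27)); gripper_to(.05)
for c in ("scene","top"):
    snap(c)
    for n in G: obs+=[(n,*a[:2]) for a in near(n,c,f(p0,n))]
    keys+=near("key_top",c,[.516,-.224])
s=least_squares(lambda p:np.ravel([f(p,o[0])-np.array(o[1:]) for o in obs])/.003,p0,loss="soft_l1")
print(len(obs),s.x,f(s.x,"plunger_grip"),np.sqrt(np.diag(np.linalg.inv(s.jac.T@s.jac))))
for o in obs: print(o[0],np.round((np.array(o[1:])-f(s.x,o[0]))*1e3,1))
print(keys); st()
json.dump(list(s.x),open("fit.json","w"))
E
```

```text
25 [0.54835814 0.20205641 0.26823105] [0.45675522 0.17687893] [0.00068352 0.00072194 0.01336799]
plinth [ 0.9 -2.4]
carousel_axis [-1.2  1.7]
reading_place [ 0.  -0.3]
plunger_grip [-0.8 -1.2]
amber_vial [0.5 0.2]
green_vial [-2.7  4.6]
blank_vial [ 3.5 -1.7]
plinth [ 1.2 -0.6]
carousel_axis [-1.4  2.3]
reading_place [ 1.9 -2. ]
plunger_grip [ 0.8 -0.6]
amber_vial [-2.  -2.3]
green_vial [ 0.8 -2.7]
blank_vial [-1.2 -0. ]
plinth [ 0.7 -1.4]
carousel_axis [-1.4  0.1]
reading_place [-0.1  2.9]
blank_vial [ 1.5 -2.8]
amber_vial [ 2.6 -0.1]
green_vial [-1.9  1.9]
plunger_grip [1.1 1.6]
plinth [-1.5  0.3]
carousel_axis [-1.4  2.5]
reading_place [ 0.1 -0.2]
blank_vial [0.1 1.8]
[array([ 0.517 , -0.2262,  0.0701])]
t 5.9 p [0.457 0.176 0.19 ] F [-0.89 -0.7   0.79] open 0.0495 ff 0.0
```

```bash
python3 - <<'E'
from h import *
cx,cy,y=json.load(open("fit.json")); k=np.array([cx,cy])-.095*np.array([np.cos(y),np.sin(y)])
r.move_to([*k,.15],quat(y)); st()
print(r.move_l([*k,.091],vel=.08,guard=8)); st()
gripper_to(.018,f_grip=20); st()
r.move_l([*k,.104],vel=.04); st()
snap("scene","s2"); snap("top")
print(near("plunger_grip","scene",k,.03),near("plunger_grip","top",k,.03))
im=cv2.imread("pics/s2.png")[110:250,260:410]; cv2.imwrite("pics/s2c.png",cv2.resize(im,None,fx=4,fy=4,interpolation=2))
E
```

```text
t 6.18 p [0.4555 0.1766 0.1491] F [-0.54 -0.24 -0.2 ] open 0.0502 ff 0.0
False
t 7.08 p [0.4573 0.177  0.0915] F [-0.57 -0.33  0.12] open 0.0499 ff 0.0
t 7.63 p [0.4568 0.177  0.0912] F [-1.11  0.43  1.68] open 0.0215 ff 20.0
t 8.11 p [0.4568 0.1769 0.1039] F [ 1.89  0.63 -7.02] open 0.0219 ff 20.0
[array([0.457 , 0.1765, 0.0975])] []
```

View pics/s2c.png

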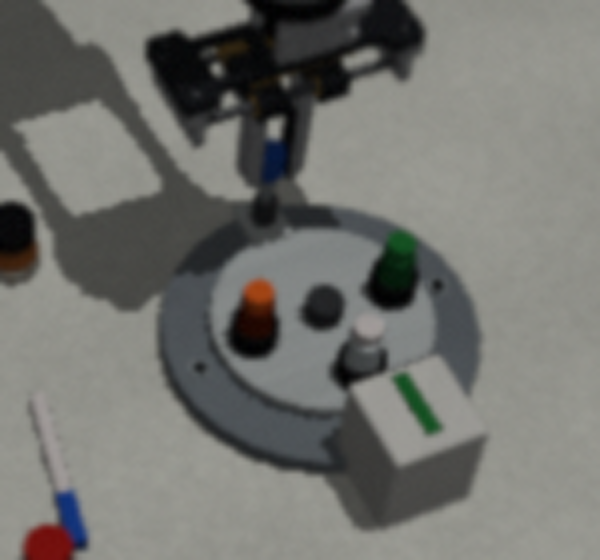

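The crop shows the knob gripped and lifted, with the force at -7 N. The -y hole is at crop (198,367) and the +y hole at (437,285). I'll check the fit against those holes, then swing.

```bash
python3 - <<'E'
from h import *
from scipy.spatial.transform import Rotation as R
cx,cy,y=json.load(open("fit.json")); c=np.array([cx,cy])
cal=vision.get_calibration("scene"); Rw=R.from_quat(np.roll(cal["orientation"],-1)).as_matrix()
K=np.array([[cal["fx"],0,cal["cx"]],[0,cal["fy"],cal["cy"]],[0,0,1]])
H=[[*(c+.095*np.array([np.cos(y+s),np.sin(y+s)])),.018] for s in (-np.pi/2,np.pi/2)]
print(cv2.projectPoints(np.array(H),cv2.Rodrigues(Rw.T)[0],-Rw.T@cal["position"],K,cal["D"])[0].reshape(-1,2), "seen",[(309.5,201.75),(369.25,181.25)])
for i in range(1,13):
    d=i/12*np.pi/2; b=y+np.pi+d
    r.move_l([*(c+.095*np.array([np.cos(b),np.sin(b)])),.104],rot=quat(y+d),vel=.08)
    if i%3==0: st()
snap("scene","s3"); snap("top")
for cam in("scene","top"): print([near(n,cam,p,.03) for n,p in(("plunger_grip",H[0][:2]),("amber_vial",c+.055*np.array([np.cos(y),np.sin(y)])))])
im=cv2.imread("pics/s3.png")[110:250,260:410]; cv2.imwrite("pics/s3c.png",cv2.resize(im,None,fx=4,fy=4,interpolation=2))
E
```

```text
[[309.38343406 201.54389128]
 [368.5999109  180.65597072]] seen [(309.5, 201.75), (369.25, 181.25)]
t 9.23 p [0.473  0.1442 0.1039] F [ 1.45  0.76 -5.95] open 0.0216 ff 20.0
t 10.16 p [0.5002 0.1199 0.1037] F [-0.03  0.04 -6.09] open 0.0215 ff 20.0
t 11.08 p [0.5354 0.1078 0.1037] F [-0.91 -0.9  -6.63] open 0.0216 ff 20.0
t 12.01 p [0.5727 0.11   0.1038] F [ 0.76 -4.3  -7.15] open 0.0213 ff 20.0
[[array([0.5726, 0.1104, 0.1001])], [array([0.6069, 0.2154, 0.0344])]]
[[], []]
```

View pics/s3c.png

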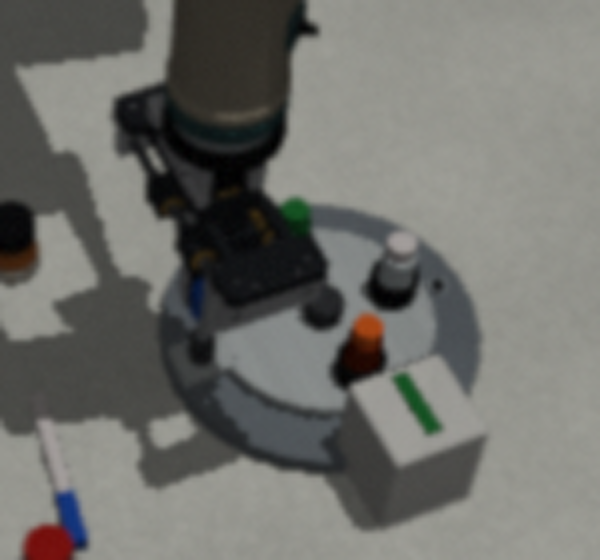

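The holes match the fit to under 1 px, and amber now stands in front of the reader. Next I lower the plunger.

```bash
python3 - <<'E'
from h import *
p=T.current_ee_pos().copy() if hasattr(T.current_ee_pos(),"copy") else np.array(T.current_ee_pos())
cx,cy,y=json.load(open("fit.json")); h=np.array([cx+.095*np.sin(y),cy-.095*np.cos(y)])
print(r.move_l([*h,.0925],vel=.03,guard=9)); st()
gripper_to(.05); r.hold(.3); st()
r.move_l([*h,.17],vel=.12); r.move_to([.517,-.05,.17],quat(y+np.pi/2)); st()
snap("scene","s4"); snap("top")
for cam in("scene","top"): print([near(n,cam,q,.03) for n,q in(("plunger_grip",h),("amber_vial",[cx+.055*np.cos(y),cy+.055*np.sin(y)]),("reading_place",[cx+.055*np.cos(y),cy+.055*np.sin(y)]),("key_top",[.517,-.225]))])
im=cv2.imread("pics/s4.png")[110:250,160:410]; cv2.imwrite("pics/s4c.png",cv2.resize(im,None,fx=3.2,fy=3.2,interpolation=2))
E
```

```text
False
t 12.84 p [0.5735 0.1102 0.0924] F [-1.08 -4.44 -4.46] open 0.0217 ff 20.0
t 13.78 p [0.5735 0.1105 0.0925] F [ 0.02  0.71 -0.7 ] open 0.05 ff 0.0
t 15.29 p [ 0.5173 -0.0495  0.1697] F [0.43 0.9  0.18] open 0.0498 ff 0.0
[[array([0.5739, 0.1053, 0.0838])], [array([0.6052, 0.2146, 0.0314])], [array([0.6014, 0.2183, 0.0341])], [array([ 0.5167, -0.2269,  0.0701])]]
[[array([0.5739, 0.1105, 0.087 ])], [array([0.5984, 0.2148, 0.0349])], [array([0.6022, 0.2155, 0.0328])], [array([ 0.5167, -0.225 ,  0.0691])]]
```

View pics/s4c.png

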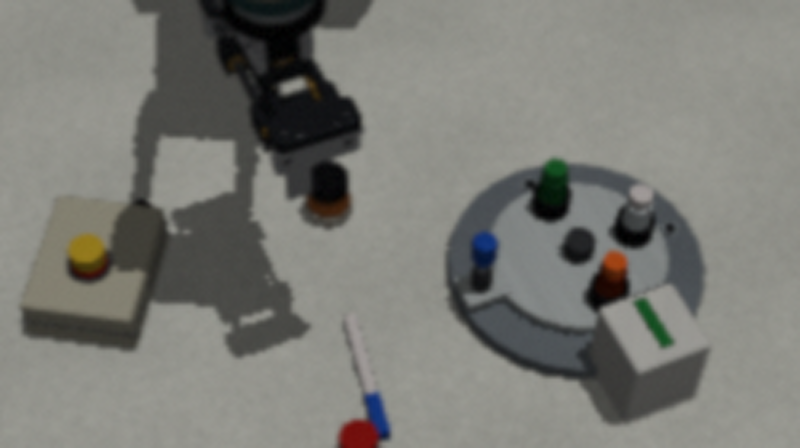

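The picture shows the blue knob low on its tab at (485,250) and amber at the reader at (612,280). The key is at (88,255), with a red band under the yellow. I'll close the fingers and press down to 62 mm.

```bash
python3 - <<'E'
from h import *
k=[.517,-.2255]
gripper_to(0.0,f_grip=10); r.move_to([*k,.125],quat(.8)); r.hold(.3); st()
print(r.move_l([*k,.091],vel=.03,guard=12)); st()
print(r.move_l([*k,.0872],vel=.02,guard=12)); r.hold(.3); st()
snap("scene","s5"); print(near("key_top","scene",k),near("plunger_grip","scene",[.5735,.1105]))
im=cv2.imread("pics/s5.png")[140:250,140:250]; cv2.imwrite("pics/s5c.png",cv2.resize(im,None,fx=5,fy=5,interpolation=2))
E
```

```text
t 17.71 p [ 0.5174 -0.2244  0.1255] F [0.26 0.13 1.07] open 0.0003 ff 0.0
False
t 18.99 p [ 0.5168 -0.2254  0.0915] F [-1.7   0.41  5.13] open 0.0001 ff 2.5
False
t 19.63 p [ 0.5169 -0.2255  0.088 ] F [-2.02 -0.14  7.05] open 0.0003 ff 3.21
[array([ 0.5147, -0.2251,  0.0638])] [array([0.5747, 0.1108, 0.0837])]
```

View pics/s5c.png

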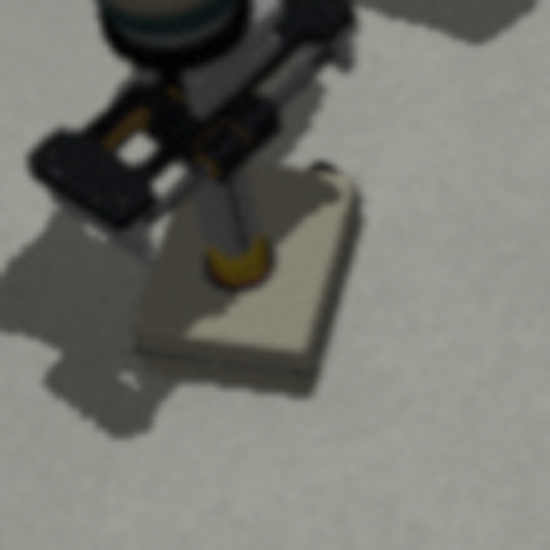

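The picture shows the fingertips on the key at (238,262), with the yellow almost flush and no more than a sliver of red left. Travel is about 7 mm at 7 N. I'll go 1 mm further and hand in.

```bash
python3 - <<'E'
from h import *
print(r.move_l([.517,-.2255,.0862],vel=.01,guard=8)); r.hold(.5); st()
print(r.sign_off())
E
```

```text
False
t 20.53 p [ 0.5169 -0.2255  0.087 ] F [-1.75  1.36  7.5 ] open -0.0002 ff 3.39
the job is handed in; nothing more can be done
None
```

I handed the job in at about 20.5 s, with no verdict shown: the amber vial is at the reader, the plunger looks fully home and let go, and the fingertips are holding the key at about 8 mm (roughly 7.5 N).

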